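# Hang the vial carrier on the draining bar

## Task

Take the spare vial carrier with the open C-shaped ring from the bench, slip it sideways through the ring's gap onto the bar of the draining stand - it only passes at the slim waist of the bar - and slide it along the bar until it rests against the black stop collar. Work gently: do not force it against the bar and do not push the stop along, and leave the closed-ring carrier, the carrier already hanging and everything else where it is. Let go, so that the carrier hangs freely and upright next to the stop.

Things in the scene. Friction and masses are not known exactly. Their poses are not given: they have to be found in the camera images.
- carrier: the spare vial carrier to be hung, standing on the bench, white plastic: a foot block 36 (x) x 46 (y) x 16 mm high with two blind vial holes, a 10 x 12 mm stem, a C-shaped ring at 70 mm height, and on top a flat-sided tab, 12 mm thick (x) and 20 mm wide (y), from 84 to 122 mm above the foot, by which it is gripped. 0.12 kg or so, it hangs upright by itself. Origin: centre of the foot's underside; z up; the ring's gap faces its +x.
- carrier_ring (a point): centre of the C-ring, 70 mm above the foot. Bore 17 mm, axis along y; outside 29 mm; 14 mm wide (y). Gap 11 mm high with lips flared to 23 mm, reaching 18 mm from the centre. On the thick bar the lips stop with the centre about 16 mm short of the bar's axis; at the waist it goes on to 4.5 mm past. To slide onto the thick bar it must be centred within 1.5 mm of the axis in x and z.
- stand: fixed steel draining stand: a tray 120 (x) x 320 (y) x 22 mm high with two posts at y = -145 and +145 mm that carry the bar along y, 150 mm above the bench. Post clamps end 13 mm above the bar's axis, their screws 24 mm. Origin: centre of the tray's underside, z up.
- stand_bar (a point): point on the axis of the rigid bar, half way between the posts (axes as the stand's: y runs along the bar). The bar is 14 mm thick, too thick for the gap, except at one slim waist: 8 mm over 20 mm of length, with a 5 mm long cone at each end back to 14 mm. The waist's middle lies anywhere from y = -30 to +30 mm and is not measured: see it, or drag the lips lightly (5 N) along the bar until they drop in.
- stop_center (a point): centre of the black rubber stop collar on the bar's axis, 26 mm outside diameter, 14 mm wide along the bar; 85 to 105 mm from the bar's middle, at the left or right end. It is held by friction only and slips along the bar at about 9 N. A ring that touches it has its centre 14 mm from this point along the bar.
- neighbour: carrier of the same kind already hanging on the other end of the bar, with two vials; axes and origin as the carrier's. Leave it.
- closed_carrier: look-alike carrier standing beside the spare one; its ring is closed, without a gap, so it cannot go on. Origin: centre of its foot's underside. Leave it.
- jar: white jar with red lid, 72 mm diameter, 110 mm high; origin under its centre. Leave it.
- oil: small amber bottle, 28 mm diameter, 60 mm high; origin under its centre. Leave it.
- applicator_box: open cardboard box 70 x 100 x 70 mm high; origin under its centre. Leave it.
- beaker: glass beaker, 64 mm diameter, 80 mm high; origin under its centre. Leave it.
There are look-alikes about, which are no part of the job. What is shaped like the carrier but blue or turquoise is not meant.

How it is judged:
On the way, in this order (a step that is already met when the one before it is completed fails the run):
1. the carrier's ring is around the bar, short of the stop (x of carrier_ring in the frame of stand_bar between -0.006 and 0.006 m and z of carrier_ring in the frame of stand_bar between -0.006 and 0.006 m and y of carrier_ring in the frame of stand_bar between -0.12 and 0.12 m and distance between carrier_ring and stop_center above 0.025 m), for 0.1 s.
2. the ring has been slid along the bar up to the stop collar (x of carrier_ring in the frame of stand_bar between -0.004 and 0.004 m and z of carrier_ring in the frame of stand_bar between -0.004 and 0.004 m and y of carrier_ring in the frame of stand_bar between -0.12 and 0.12 m and distance between carrier_ring and stop_center below 0.017 m), for 0.2 s.
At the end, for the whole second after the job is handed in: The carrier hangs released and at rest on the thick bar (ring's centre within 3 mm of the bar's axis in x and z), upright within 0.15 rad, with its ring's centre within 17 mm of the stop's centre (a gap of at most 3 mm to the collar) (x of carrier_ring in the frame of stand_bar between -0.003 and 0.003 m and z of carrier_ring in the frame of stand_bar between -0.003 and 0.003 m and y of carrier_ring in the frame of stand_bar between -0.12 and 0.12 m and distance between carrier_ring and stop_center below 0.017 m and angle between carrier's own z axis and vertical below 0.15 rad and linear speed of carrier below 0.02 m/s and contact force between the fingers and carrier below 0.1 N); the robot touches nothing.
It fails at once if the carrier is forced against the bar or stand (over 20 N) (contact force between carrier and stand above 20 N).
It fails at once if the stop collar is pushed along by more than 5 mm (distance of stop_center from where it was at the start of the episode above 0.005 m).
It fails at once if the hanging neighbour is disturbed (over 15 mm) (distance of neighbour from where it was at the start of the episode above 0.015 m).
It fails at once if a bystander is moved by more than 20 mm (distance of any of closed_carrier, jar, oil, applicator_box, beaker from where it was at the start of the episode above 0.02 m).
It also fails if it takes over 67 s, if anything falls off the work surface, if the arm or the gripper's body presses on something with over 40 N, if the wrist force passes 120 N, or if a joint passes its speed limit or range.

## Robot

A 7-joint arm with a two-finger parallel gripper is mounted at the origin on the work surface. World frame = base frame: x ahead of the robot, y to its left, z up, the work surface at z = 0. Lengths are in m, angles in rad, forces in N, time in s.
With the tool pointing down it reaches from about 0.425 to 0.875 m from the base axis. Payload 4.7 kg.
Tool frame: the origin (TCP) lies midway between the tips of the shut fingers; the grasp point (between the pads) lies 19 mm behind it; x points along the fingers, z is the direction in which the jaws open and shut, and the axes are right-handed (so a half turn about x gives the same grasp; the last joint's range is limited). The gripper opens to 87 mm and grips with 3 to 60 N. Pads are 19 mm wide; open, the fingers measure 117 mm over their backs; the gripper's body (75 mm by 190 mm) begins 51 mm behind the grasp point.
Start: joints at [1.293, 0.321, -0.07, 1.45, 0.023, 1.371, -0.057], TCP at [0.187, -0.623, 0.186] pointing down, gripper open.
Joint ranges: [-2.86, 2.86], [-0.3, 2.09], [-1.38, 1.24], [0.06, 2.45], [-1.56, 4.7], [0.09, 2.05], [-2.69, 2.69]. Speed limits (rad/s): [2.57, 2.57, 3.14, 3.14, 3.14, 3.14, 3.14].

## Interface

Orientations are given as a rotation vector (axis times angle).
In Python, from bench import ctrl, vision, close_job gives the robot as it stands. The module is installed in compiled form; this text tells all that it offers.
- The arm moves only by the tool servo_tool, never from a script. Its argument "commands" is a list that holds one entry, the list of rows, each a list of 7 numbers: the turn, a rotation vector about the tool's x, y, z in degrees, then the shift along the tool's x, y, z in mm, then the finger opening in mm, from 0 to 87. In form: [[[wx, wy, wz, x, y, z, grip], ...]]. A call has 1 to 5 rows; each row is the pose to reach, as a shift and turn from the pose commanded when the call began, along the tool's axes at that moment; what a row does not reach only later rows make up. A row lasts 1/8 s, in which the tool goes at most 62.5 mm and 10.7 degrees, less where a joint would pass 70% of its speed; a pose out of reach is approached as far as the arm can. A call with a gripper value outside its range is refused whole. The fingers move at their own pace and stop on an object; "newtons" is the grip in N (left out, the last holds). Time passes only in rows, so rows that repeat a pose let the fingers close. It gives the time, the measured TCP pose, the force and the opening at its end, in the units of the state.
- ctrl.get_state(): the state, without advancing time (a new reading comes with each control period).
- vision.get_image(name): name is "scene" or "top" or "wrist"; returns the picture (384x512x3 uint8, red, green, blue); there is no depth.
- vision.camera_info(name): a dict with "fov_y" (degrees; the focal length in pixels is half the picture's height over the tangent of half this angle, whatever the lens; pixels are square), "cx", "cy" (the principal point, pixels), "pose" (4x4, takes a point from camera to world coordinates). Camera axes: x right, y down, z forward; pixel columns grow to the right and rows downward; lengths in m; the calibration is good to about 2 mm. A picture is of the moment at which its call begins: read the wrist's pose just before it. camera_info takes no time and is no camera call; for the wrist camera it gives the pose at the moment of the call.
- close_job(): hands the job in, once; it reports no verdict.
The state is a dict: "time": time; "joint_positions": joint angles; "qd": joint speeds; "joint_torque": joint torques, N m; "position": TCP position; "tool_rot": TCP orientation; "ft_force": force on the tool from outside, world axes, zero at the start; "torque": the same for the moment, N m; "grip_width": opening from 0.0 (shut) to 1.0 (fully open).
Only numpy, scipy, OpenCV 4.12 (cv2) and the standard library are available. Lean on these libraries where they do the work, as an engineer would, in place of code of your own. Each camera call takes 0.05 s, during which the arm holds its last target. There are 200 camera calls.

## Working session

There is one attempt and no reset: what is moved stays moved. The work goes in short steps, Python scripts to look and compute and a tool call to move; the robot and the scene stay as the last step left them, time stands still between calls to the robot, and variables do not carry over. Pictures are saved under pics/ and viewed, about 8 in all and at most 12, crops included, and the job is handed in when it is done.

Besides the shell and the picture viewer there is one more tool, called as name(argument=value, ...), one argument or row to a line, values as JSON. servo_tool: Moves the arm, as the interface text tells. Its arguments: {"type":"object","properties":{"commands":{"type":"array"},"newtons":{"type":"number"}},"required":["commands"]}

```bash
mkdir -p pics; cat > h.py <<'E'
import numpy as np, cv2
from bench import ctrl, vision, close_job
from scipy.spatial.transform import Rotation as R
def info(n):
    i=vision.camera_info(n); f=192/np.tan(np.radians(i['fov_y'])/2); return f,i['cx'],i['cy'],np.array(i['pose'])
def ray(n,u,v,I=None):
    f,cx,cy,P=I or info(n); d=P[:3,:3]@np.array([(u-cx)/f,(v-cy)/f,1]); return P[:3,3],d/np.linalg.norm(d)
def onz(n,u,v,z,I=None):
    o,d=ray(n,u,v,I); return o+d*(z-o[2])/d[2]
def tri(r1,r2):
    (a,d),(b,e)=r1,r2; s=np.linalg.lstsq(np.c_[d,-e],b-a,rcond=None)[0]; p,q=a+d*s[0],b+e*s[1]; return (p+q)/2,np.linalg.norm(p-q)
def proj(n,p,I=None):
    f,cx,cy,P=I or info(n); c=P[:3,:3].T@(np.array(p)-P[:3,3]); return np.array([cx+f*c[0]/c[2],cy+f*c[1]/c[2]])
def shot(n,name):
    im=vision.get_image(n); cv2.imwrite('pics/%s.png'%name,im[:,:,::-1]); return im
E
python3 - <<'E'
from h import *
np.set_printoptions(precision=4,suppress=True)
for n in('scene','top','wrist'):
    shot(n,n+'0'); i=vision.camera_info(n); print(n,i)
print(ctrl.get_state())
E
```

```text
scene {'fov_y': 50.792979276239244, 'cx': 254.58648409548672, 'cy': 196.2346170358621, 'pose': array([[ 0.7125,  0.4979, -0.4943,  1.0567],
       [ 0.7014, -0.5245,  0.4827, -0.5307],
       [-0.0189, -0.6907, -0.7229,  0.9101],
       [ 0.    ,  0.    ,  0.    ,  1.    ]])}
top {'fov_y': 49.77768922409137, 'cx': 254.83373729889828, 'cy': 194.73871847619503, 'pose': array([[ 0.006 , -0.9838,  0.1791,  0.3026],
       [-1.    , -0.0071, -0.0055,  0.0136],
       [ 0.0067, -0.1791, -0.9838,  1.3846],
       [ 0.    ,  0.    ,  0.    ,  1.    ]])}
wrist {'fov_y': 62.6917005104297, 'cx': 252.28627767684964, 'cy': 198.82492757034396, 'pose': array([[ 0.2877, -0.922 , -0.259 ,  0.2575],
       [-0.9577, -0.2772, -0.077 , -0.6021],
       [-0.0008,  0.2702, -0.9628,  0.3829],
       [ 0.    ,  0.    ,  0.    ,  1.    ]])}
{'time': 0.15, 'joint_positions': array([ 1.2931,  0.3217, -0.0702,  1.4514,  0.0226,  1.3708, -0.0569]), 'qd': array([-0.0012, -0.0026, -0.0012, -0.004 , -0.0002,  0.0018,  0.0018]), 'joint_torque': array([  0.0007, -49.1796,  -0.4042, -31.2875,  -0.0641,   0.0405,
         0.0001]), 'position': array([ 0.1869, -0.6221,  0.1848]), 'tool_rot': array([ 0.9924,  1.3345, -0.991 ]), 'ft_force': array([ 0.4811, -0.9199,  0.0125]), 'torque': array([ 0.0407, -0.0186, -0.0065]), 'grip_width': 0.9997548869971314}
```

View pics/scene0.png

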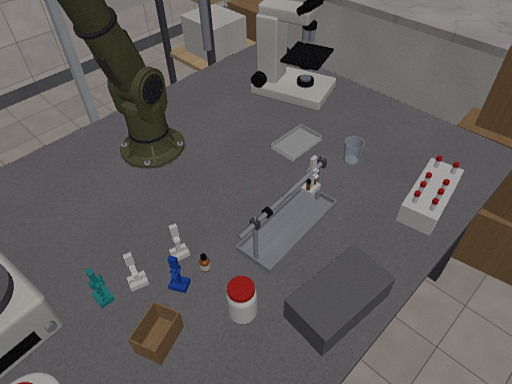

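View pics/top0.png

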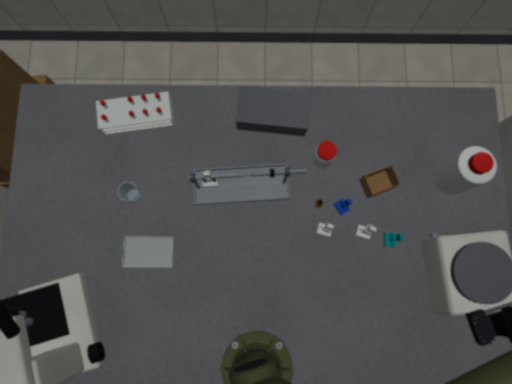

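The scene shows two white carriers at about (178,243) and (135,270), the stand with the black stop at (266,213), and the neighbour at (313,175). In the top view the stop is at (272,173), and the white carriers are at (325,229) and (366,231). Next I'll zoom in to tell them apart.

```bash
python3 - <<'E'
from h import *
np.set_printoptions(precision=4,suppress=True)
s=cv2.imread('pics/scene0.png');t=cv2.imread('pics/top0.png')
a=cv2.resize(s[215:300,110:210],(400,340),interpolation=3)
b=cv2.resize(s[150:270,230:335],(350,400),interpolation=3)
c=cv2.resize(t[215:245,305:385],(400,150),interpolation=3)
d=cv2.resize(t[155:215,180:310],(390,180),interpolation=3)
m=np.zeros((600,800,3),np.uint8); m[:340,:400]=a; m[:400,420:770]=b; m[345:495,:400]=c; m[405:585,405:795]=d
cv2.imwrite('pics/m1.png',m)
for n,uv in(('carA',(325,229)),('carB',(366,231))): print(n,onz('top',*uv,0.03))
for uv in((272,173),(290,171),(193,178),(210,175)): print('bar',onz('top',*uv,0.15))
E
```

```text
carA [ 0.4366 -0.225   0.03  ]
carB [ 0.431  -0.3595  0.03  ]
bar [ 0.5954 -0.0455  0.15  ]
bar [ 0.6021 -0.1007  0.15  ]
bar [0.5779 0.1956 0.15  ]
bar [0.5877 0.144  0.15  ]
```

View pics/m1.png

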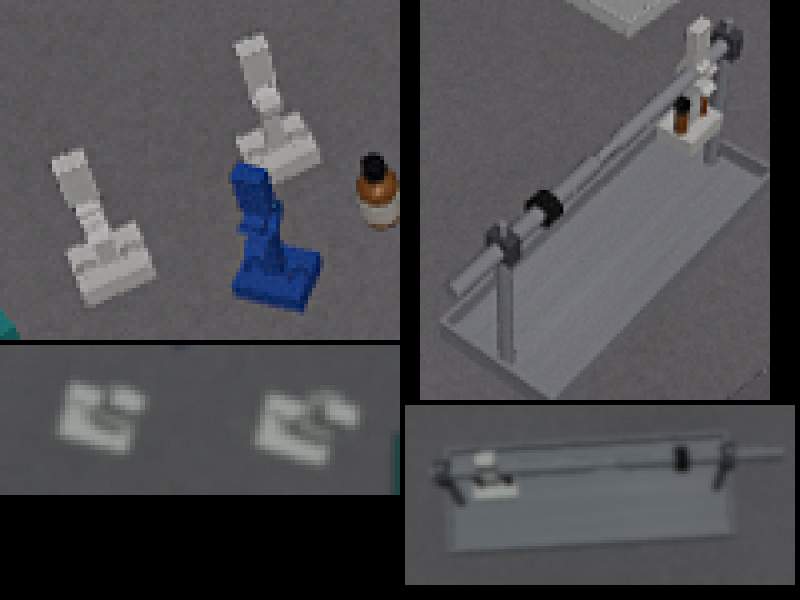

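View pics/wrist0.png

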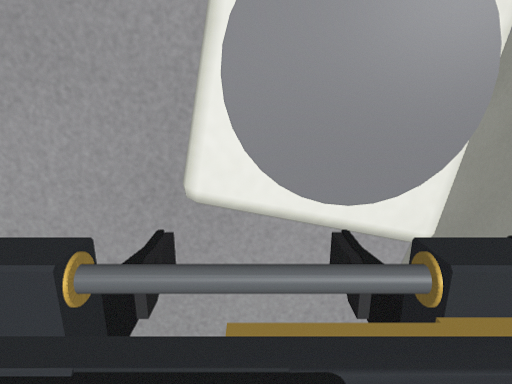

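```bash
cat >> h.py <<'E'
np.set_printoptions(precision=4,suppress=True)
def Rdown(yaw,tilt=0,ax=(1,0,0)):
    # tool x down, jaw axis z at angle yaw from world x; optional world tilt (deg)
    z=np.array([np.cos(yaw),np.sin(yaw),0]); x=np.array([0,0,-1.]); y=np.cross(z,x)
    return R.from_rotvec(np.radians(tilt)*np.array(ax)).as_matrix()@np.c_[x,y,z]
def cur():
    s=ctrl.get_state(); return R.from_rotvec(s['tool_rot']).as_matrix(),np.array(s['position']),s
def plan(Rt,pt):
    Rc,p,s=cur(); w=R.from_matrix(Rc.T@Rt).as_rotvec(degrees=True); d=Rc.T@(np.array(pt)-p)*1000
    print('turn',w.round(2),'shift',d.round(1),'rows>=',max(np.linalg.norm(w)/10.7,np.linalg.norm(d)/62.5).round(2))
def st():
    Rc,p,s=cur(); print('t',s['time'],'p',p,'x',Rc[:,0],'z',Rc[:,2],'F',s['ft_force'],'M',s['torque'],'g',s['grip_width']*87)
E
python3 - <<'E'
from h import *
st()
Rc,p,s=cur(); print(Rc)
C=info('wrist')[3]; print('cam in tool',Rc.T@(C[:3,3]-p),'\n',Rc.T@C[:3,:3])
zw=-np.pi/2
Rt=Rdown(zw)
if np.dot(Rt[:,2],Rc[:,2])<0: print('flip'); Rt=Rdown(zw+np.pi)
plan(Rt,[0.38,-0.44,0.24])
E
```

```text
t 0.15 p [ 0.1869 -0.6221  0.1848] x [-0.0005  0.0014 -1.    ] z [ 0.2878 -0.9577 -0.0015] F [ 0.4811 -0.9199  0.0125] M [ 0.0407 -0.0186 -0.0065] g 86.97867516875044
[[-0.0005  0.9577  0.2878]
 [ 0.0014  0.2878 -0.9577]
 [-1.     -0.0001 -0.0015]]
cam in tool [-0.1981  0.0734  0.0009] 
 [[-0.0006 -0.2701  0.9628]
 [-0.0001 -0.9628 -0.2701]
 [ 1.     -0.0003  0.0006]]
turn [16.73 -0.08  0.02] shift [ -55.   237.4 -118.9] rows>= 4.34
```

```bash
python3 - <<'E'
from h import *
plan(Rdown(-np.pi/2),[0.36,-0.42,0.185])
E
```

```text
turn [16.73 -0.08  0.02] shift [  -0.   224.  -143.7] rows>= 4.26
```

servo_tool(
  commands=[
    [[3,0,0,-40,50,-25,87],[6,0,0,-50,95,-50,87],[10,0,0,-50,140,-74,87],[13,0,0,-30,185,-98,87],[16.7,0,0,0,224,-143,87]],
  ],
)

```text
time: 0.78
position: [0.3608, -0.4237, 0.1874]
tool_rot: [1.21, 1.206, -1.209]
ft_force: [0.8, -0.5, -0.2]
grip_width: 1.0
```

```bash
python3 - <<'E'
from h import *
st(); plan(Rdown(-np.pi/2),[0.36,-0.42,0.185]); shot('wrist','w1')
E
```

```text
t 0.775 p [ 0.3608 -0.4237  0.1874] x [ 0.0017 -0.0014 -1.    ] z [-0.0011 -1.      0.0014] F [ 0.8086 -0.5156 -0.1735] M [ 0.068  -0.0693 -0.0142] g 86.98131514192646
turn [-0.06  0.08 -0.1 ] shift [ 2.4 -0.8 -3.7] rows>= 0.07
```

View pics/w1.png

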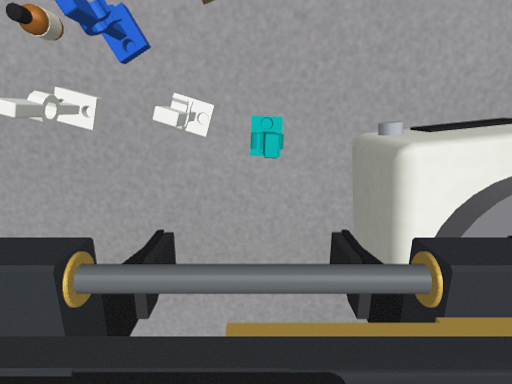

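A is at (50,107) at the left edge, apparently showing a ring. B is at (185,115). I'll zoom on both.

```bash
python3 - <<'E'
import cv2,numpy as np
i=cv2.imread('pics/w1.png')
cv2.imwrite('pics/m2.png',np.hstack([cv2.resize(i[70:150,0:110],None,fx=4,fy=4,interpolation=2),cv2.resize(i[80:150,140:230],(360,320),interpolation=2)]))
E
```

```text
(no output)
```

View pics/m2.png

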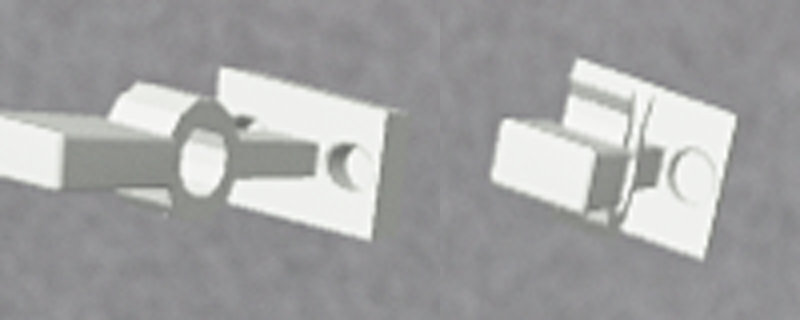

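A is closed, with a full ring visible around its bore. B is the open one: its lips protrude toward image-up, so its gap faces roughly world +x. I'll measure B's pose now.

```bash
python3 - <<'E'
from h import *
st()
im=shot('wrist','w2'); I=info('wrist')
px=lambda x,y:(140+(x-440)/4,80+y/4.571)
for z,L in((.016,[(575,58),(737,115),(703,262)]),(.122,[(505,118),(607,150),(592,213),(490,180)])):
    P=np.array([onz('wrist',*px(*c),z,I) for c in L]); print(P.round(4)); D=np.diff(P,axis=0)[:,:2]; print(np.linalg.norm(D,axis=1),np.degrees(np.arctan2(D[:,1],D[:,0])),'mid',(P[0]+P[2])/2)
# mask based
hsv=cv2.cvtColor(im,cv2.COLOR_RGB2HSV); m=((hsv[...,1]<40)&(hsv[...,2]>200)).astype(np.uint8)
n,l,s,c=cv2.connectedComponentsWithStats(m); 
for k in range(1,n):
    if s[k][4]>150: print(s[k],c[k])
E
```

```text
t 0.825 p [ 0.363  -0.412   0.1821] x [-0.0028  0.0111 -0.9999] z [ 0.0069 -0.9999 -0.0111] F [ 1.3453  8.8133 -2.7888] M [0.769  0.0557 0.0852] g 86.84696646311865
[[ 0.4528 -0.3278  0.016 ]
 [ 0.4401 -0.3721  0.016 ]
 [ 0.4047 -0.3616  0.016 ]]
[0.0462 0.0369] [-105.999   163.4197] mid [ 0.4287 -0.3447  0.016 ]
[[ 0.4379 -0.3393  0.122 ]
 [ 0.4328 -0.3593  0.122 ]
 [ 0.422  -0.3557  0.122 ]
 [ 0.4275 -0.3356  0.122 ]]
[0.0206 0.0113 0.0209] [-104.4496  161.6209   74.926 ] mid [ 0.43   -0.3475  0.122 ]
[ 66  86  42  44 989] [ 88.3225 107.2578]
[ 39  91  23  14 198] [49.6414 97.1263]
[183  93  43  45 904] [206.5077 113.8905]
[  4  98  26  20 372] [ 16.1371 107.2151]
[168 108  26  20 360] [180.2056 117.525 ]
[ 417  141   95   96 6888] [461.5833 184.918 ]
```

```bash
python3 - <<'E'
from h import *
plan(Rdown(np.radians(-15)),[0.412,-0.414,0.185])
E
```

```text
turn [-74.41  -0.53  -0.17] shift [-1.5 50.4 -0.9] rows>= 6.95
```

servo_tool(
  commands=[
    [[-8,0,0,0,10,0,87],[-17,0,0,0,20,0,87],[-27,0,0,0,30,0,87],[-37,0,0,0,40,0,87],[-44,0,0,0,50,0,87]],
  ],
)

```text
time: 1.5
position: [0.4087, -0.4249, 0.1874]
tool_rot: [0.624, 1.48, -0.624]
ft_force: [0.3, -0.9, 0.3]
grip_width: 1.004
```

```bash
python3 - <<'E'
from h import *
st(); plan(Rdown(np.radians(-15)),[0.412,-0.414,0.185])
E
```

```text
t 1.5 p [ 0.4087 -0.4249  0.1874] x [-0.0006  0.0001 -1.    ] z [ 0.698  -0.7161 -0.0005] F [ 0.3434 -0.9022  0.3198] M [ 0.001  -0.0514  0.0225] g 87.37887416730126
turn [-30.73  -0.03   0.01] shift [ 2.4 10.  -5.5] rows>= 2.87
```

servo_tool(
  commands=[
    [[-10,0,0,0,6,-3,87],[-21,0,0,0,8,-5,87],[-30.7,0,0,0,10,-5.5,87],[-30.7,0,0,0,10,-5.5,87],[-30.7,0,0,0,10,-5.5,87]],
  ],
)

```text
time: 2.12
position: [0.4119, -0.414, 0.1874]
tool_rot: [0.212, 1.561, -0.212]
ft_force: [-0.3, -0.9, -0.3]
grip_width: 0.997
```

```bash
python3 - <<'E'
from h import *
st(); im=shot('wrist','w3'); st()
E
```

```text
t 2.125 p [ 0.4119 -0.414   0.1874] x [-0.0003 -0.     -1.    ] z [ 0.9638 -0.2667 -0.0003] F [-0.3106 -0.872  -0.3384] M [ 0.0048 -0.0757  0.043 ] g 86.77043962501102
t 2.175 p [ 0.4119 -0.4139  0.1875] x [-0.0002 -0.0001 -1.    ] z [ 0.9639 -0.2661 -0.0002] F [-0.2748 -0.166   0.2474] M [-0.0464 -0.142   0.015 ] g 87.07407799209174
```

View pics/w3.png

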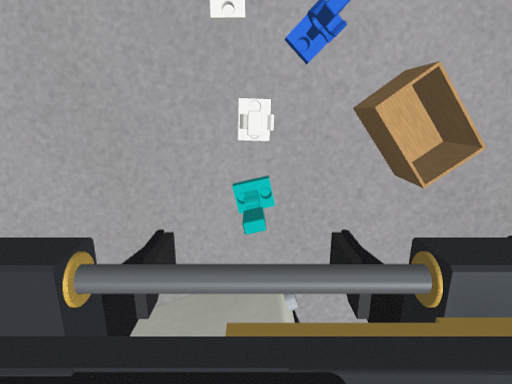

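The open carrier B is square in the view at (238–271, 98–141). Its lips point right, along tool z.

```bash
python3 - <<'E'
from h import *
im=cv2.imread('pics/w3.png'); I=info('wrist')
g=cv2.cvtColor(im,cv2.COLOR_BGR2GRAY)
m=(g[80:160,225:290]>165).astype(np.uint8)
cn=max(cv2.findContours(m,0,2)[0],key=cv2.contourArea)+np.array([225,80]); r=cv2.minAreaRect(cn); print(r,cv2.boundingRect(cn))
for z,(a,b,c,d) in((.016,(238,98,271,141)),):
    P=np.array([onz('wrist',u,v,z,I) for u,v in((a,b),(c,b),(c,d),(a,d))]); print(P,P.mean(0))
cv2.imwrite('pics/m3.png',cv2.resize(im[85:155,225:285],(514,600),interpolation=2))
E
```

```text
((255.56117248535156, 119.28790283203125), (36.6195068359375, 43.0082893371582), 2.0454084873199463) (237, 98, 38, 44)
[[ 0.4196 -0.3269  0.016 ]
 [ 0.4552 -0.3367  0.016 ]
 [ 0.4433 -0.3827  0.016 ]
 [ 0.4064 -0.3725  0.016 ]] [ 0.4311 -0.3547  0.016 ]
```

View pics/m3.png

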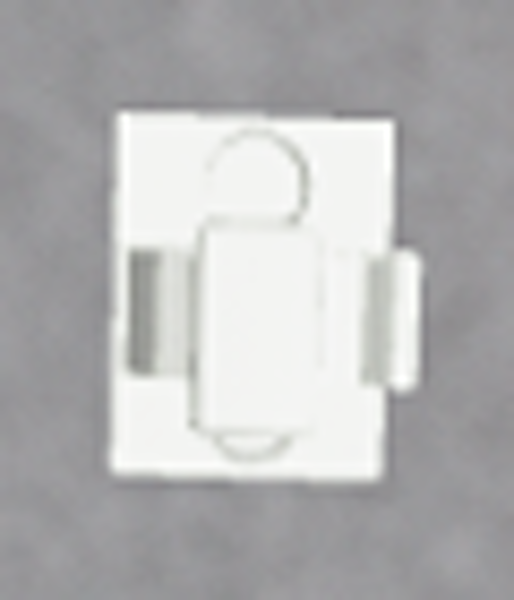

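```bash
python3 - <<'E'
from h import *
I=info('wrist')
for z,L in((.016,[(118,112),(395,120),(382,480),(108,475)]),(.122,[(205,222),(318,228),(308,432),(193,425)])):
    P=np.array([onz('wrist',225+u/8.567,85+v/8.571,z,I) for u,v in L]); D=np.roll(P,-1,0)-P
    print(np.linalg.norm(D,axis=1)*1000,np.degrees(np.arctan2(D[:,1],D[:,0])),P.mean(0))
# bar: scene/top view
it=cv2.imread('pics/top0.png'); sc=cv2.imread('pics/scene0.png')
g=cv2.cvtColor(it,cv2.COLOR_BGR2GRAY)
b=(g[160:185,262:282]<40); y,x=np.nonzero(b); print('stop top',x.mean()+262,y.mean()+160,b.sum())
g2=cv2.cvtColor(sc,cv2.COLOR_BGR2GRAY); b2=(g2[200:225,255:280]<35); y2,x2=np.nonzero(b2); print('stop scene',x2.mean()+255,y2.mean()+200,b2.sum())
print(tri(ray('top',x.mean()+262,y.mean()+160),ray('scene',x2.mean()+255,y2.mean()+200)))
E
```

```text
[36.1622 46.4147 37.0418 46.7673] [ -17.0093 -106.6769  163.5311   72.245 ] [ 0.4308 -0.3547  0.016 ]
[10.6426 18.8764 11.053  18.7814] [ -18.3609 -107.8637  161.142    70.8879] [ 0.4308 -0.3541  0.122 ]
stop top 271.95 172.85 20
stop scene 267.44262295081967 211.45901639344262 61
(array([ 0.5973, -0.0429,  0.1527]), np.float64(0.006170574437216619))
```

```bash
python3 - <<'E'
from h import *
plan(Rdown(np.radians(-17)),[0.4308,-0.3543,0.1875]);plan(Rdown(np.radians(-17)),[0.4308,-0.3543,0.090])
E
```

```text
turn [ 1.57 -0.01  0.01] shift [-0.  62.5  2.3] rows>= 1.0
turn [ 1.57 -0.01  0.01] shift [97.5 62.5  2.3] rows>= 1.85
```

servo_tool(
  commands=[
    [[-0.8,0,0,0,31,1,50],[1.5,0,0,0,62.5,2.3,50],[1.5,0,0,10,62.5,2.3,50],[1.5,0,0,25,62.5,2.3,50],[1.5,0,0,25,62.5,2.3,50]],
  ],
)

```text
time: 2.8
position: [0.4293, -0.3539, 0.1605]
tool_rot: [0.232, 1.562, -0.23]
ft_force: [0.4, 0.1, 0.3]
grip_width: 0.592
```

```bash
python3 - <<'E'
from h import *
st();plan(Rdown(np.radians(-17)),[0.4308,-0.3543,0.090])
shot('wrist','w4')
E
```

```text
t 2.8 p [ 0.4293 -0.3539  0.1605] x [-0.0029  0.002  -1.    ] z [ 0.957  -0.29   -0.0034] F [0.3718 0.0975 0.3186] M [-0.0296 -0.1073  0.0083] g 51.52498818357237
turn [ 0.14 -0.19 -0.06] shift [70.5 -0.   1.8] rows>= 1.13
```

servo_tool(
  commands=[
    [[0,0,0,20,0,1,50],[0,0,0,45,0,1,50],[0,0,0,63,0,1,50],[0,0,0,70.5,0,1,50],[0,0,0,70.5,0,1,35]],
  ],
  newtons=20,
)

```text
time: 3.48
position: [0.4318, -0.3543, 0.0919]
tool_rot: [0.23, 1.559, -0.23]
ft_force: [-0.2, -1.0, -0.5]
grip_width: 0.522
```

servo_tool(
  commands=[
    [[0,0,0,0,0,0,5],[0,0,0,0,0,0,5],[0,0,0,0,0,0,5],[0,0,0,0,0,0,5],[0,0,0,0,0,0,5]],
  ],
  newtons=20,
)

```text
time: 4.1
position: [0.4319, -0.3543, 0.0921]
tool_rot: [0.23, 1.558, -0.23]
ft_force: [-0.4, 0.3, -0.0]
grip_width: 0.07
```

```bash
python3 - <<'E'
from h import *
st()
E
```

```text
t 4.1 p [ 0.4319 -0.3543  0.0921] x [ 0.0001 -0.0002 -1.    ] z [ 0.9574 -0.2887  0.0001] F [-0.4388  0.3006 -0.0448] M [-0.006  -0.0426  0.0053] g 6.1217098740829075
```

The opening reads 6 mm instead of the expected 12. I'll look.

```bash
python3 - <<'E'
from h import *
im=shot('wrist','w5'); st()
cv2.imwrite('pics/m4.png',np.hstack([cv2.resize(im[150:340,150:350,::-1],(400,380),interpolation=2),cv2.resize(cv2.imread('pics/w4.png')[150:340,150:350],(400,380),interpolation=2)]))
E
```

```text
t 4.15 p [ 0.4318 -0.3542  0.0921] x [-0.     -0.0001 -1.    ] z [ 0.9574 -0.2887 -0.    ] F [ 0.1507 -0.5443  0.0313] M [-0.0328 -0.0127  0.0003] g 5.735176076500126
```

View pics/m4.png

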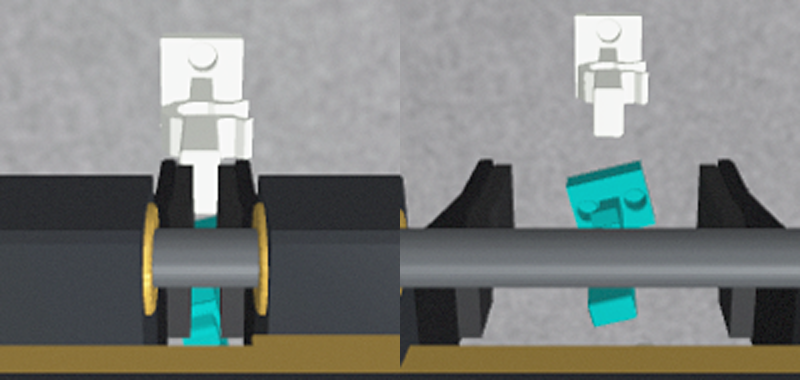

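```bash
python3 - <<'E'
from h import *
I=info('wrist'); Rc,p,s=cur()
a=np.radians(-17); X=np.array([np.cos(a),np.sin(a),0]);Y=np.array([-np.sin(a),np.cos(a),0])
c=np.array([.4308,-.3545,0])
q=lambda P:((proj('wrist',P,I)-[150,150])*2).round(0)
for dx in(-.006,.006):
  for dy in(-.01,.01): print('tabtop',dx,dy,q(c+dx*X+dy*Y+[0,0,.122]))
for dx in(-.018,.018): print('foot',q(c+dx*X+.023*Y+[0,0,.016]))
for dx in(-.006,.006): print('pad tip front',q(p+dx*Rc[:,2]+.0095*Rc[:,1]))
E
```

```text
tabtop -0.006 -0.01 [180. 217.]
tabtop -0.006 0.01 [180. 152.]
tabtop 0.006 -0.01 [221. 217.]
tabtop 0.006 0.01 [222. 153.]
foot [161.  39.]
foot [243.  40.]
pad tip front [186. 120.]
pad tip front [222. 120.]
```

servo_tool(
  commands=[
    [[0,0,0,0,0,0,5],[0,0,0,0,0,0,5]],
  ],
  newtons=20,
)

```text
time: 4.4
position: [0.4318, -0.3543, 0.0921]
tool_rot: [0.23, 1.559, -0.23]
ft_force: [0.3, 0.2, 0.4]
grip_width: 0.058
```

The fingers visibly overlap the tab's outline, the opening equals the 5 mm command and there is no force. So the tips are still above the tab, about 34 mm higher than the nominal TCP (the finger rows and the 156 px spacing at 87 mm agree with this). I'll open, descend gently and close again lightly.

servo_tool(
  commands=[
    [[0,0,0,0,0,0,50],[0,0,0,0,0,0,50],[0,0,0,0,0,0,50],[0,0,0,0,0,-0.5,50],[0,0,0,0,0,-1,50]],
  ],
)

```text
time: 5.03
position: [0.4308, -0.354, 0.092]
tool_rot: [0.23, 1.559, -0.23]
ft_force: [0.3, -0.2, 0.3]
grip_width: 0.521
```

servo_tool(
  commands=[
    [[0,0,0,8,0,0,50],[0,0,0,16,0,0,50],[0,0,0,23,0,0,50],[0,0,0,27,0,0,50],[0,0,0,27,0,0,50]],
  ],
)

```text
time: 5.65
position: [0.4307, -0.3537, 0.0646]
tool_rot: [0.23, 1.559, -0.229]
ft_force: [-1.0, -0.2, -0.1]
grip_width: 0.578
```

servo_tool(
  commands=[
    [[0,0,0,0,0,0,8],[0,0,0,0,0,0,8],[0,0,0,0,0,0,8],[0,0,0,0,0,0,8],[0,0,0,0,0,0,8]],
  ],
  newtons=8,
)

```text
time: 6.28
position: [0.4308, -0.3539, 0.065]
tool_rot: [0.23, 1.559, -0.23]
ft_force: [-0.4, -0.0, 0.5]
grip_width: 0.138
```

The fingers stopped at 12.0 mm, so the tab is gripped. I'll firm up the grip and lift.

servo_tool(
  commands=[
    [[0,0,0,0,0,0,8],[0,0,0,0,0,0,8],[0,0,0,-10,0,0,8],[0,0,0,-30,0,0,8],[0,0,0,-60,0,0,8]],
  ],
  newtons=25,
)

```text
time: 6.9
position: [0.4303, -0.3534, 0.1252]
tool_rot: [0.231, 1.56, -0.229]
ft_force: [0.5, -0.4, -0.6]
grip_width: 0.134
```

servo_tool(
  commands=[
    [[0,0,0,-40,0,0,8],[0,0,0,-85,0,0,8],[0,0,0,-100,0,0,8],[0,0,0,-100,0,0,8]],
  ],
)

```text
time: 7.4
position: [0.4312, -0.3541, 0.2256]
tool_rot: [0.229, 1.557, -0.231]
ft_force: [0.0, -0.5, -1.2]
grip_width: 0.139
```

```bash
python3 - <<'E'
from h import *
st(); plan(Rdown(np.radians(4.6)),[0.50,-0.03,0.22])
E
```

```text
t 7.4 p [ 0.4312 -0.3541  0.2256] x [ 0.0011 -0.0012 -1.    ] z [ 0.9574 -0.2887  0.0014] F [ 0.0211 -0.5261 -1.211 ] M [-0.0257 -0.1127  0.0101] g 12.059278531997876
turn [-21.38   0.07   0.06] shift [  5.3 330.2 -27.7] rows>= 5.3
```

servo_tool(
  commands=[
    [[0,0,0,0,35,-3,8],[-4,0,0,0,90,-7,8],[-9,0,0,0,145,-12,8],[-14,0,0,0,200,-17,8],[-18,0,0,0,255,-22,8]],
  ],
)

```text
time: 8.02
position: [0.4823, -0.1016, 0.2227]
tool_rot: [-0.018, 1.574, 0.019]
ft_force: [0.9, -0.1, -1.8]
grip_width: 0.138
```

```bash
python3 - <<'E'
from h import *
st(); plan(Rdown(np.radians(4.6)),[0.50,-0.03,0.22])
E
```

```text
t 8.025 p [ 0.4823 -0.1016  0.2227] x [-0.0033  0.0009 -1.    ] z [ 0.9997  0.0234 -0.0032] F [ 0.9064 -0.1062 -1.7579] M [ 0.0018 -0.1775  0.0038] g 11.989601107632813
turn [-3.26 -0.18 -0.06] shift [ 2.7 71.1 19.4] rows>= 1.18
```

servo_tool(
  commands=[
    [[-2,0,0,0,30,5,8],[-3.3,0,0,1,60,14,8],[-3.3,0,0,2,71,18,8],[-3.3,0,0,2,71,18,8],[-3.3,0,0,2,71,18,8]],
  ],
)

```text
time: 8.65
position: [0.4996, -0.0342, 0.2226]
tool_rot: [-0.06, 1.571, 0.059]
ft_force: [-0.6, -0.4, -1.3]
grip_width: 0.134
```

```bash
python3 - <<'E'
from h import *
st(); shot('wrist','w6'); st()
E
```

```text
t 8.65 p [ 0.4996 -0.0342  0.2226] x [-0.001  -0.0006 -1.    ] z [ 0.9971  0.0759 -0.001 ] F [-0.6296 -0.4122 -1.2791] M [-0.0332 -0.1443 -0.0058] g 11.69739587312296
t 8.7 p [ 0.4996 -0.034   0.2227] x [-0.0007 -0.0005 -1.    ] z [ 0.9971  0.0759 -0.0008] F [ 0.1738  0.1361 -1.7485] M [-0.0146 -0.1379 -0.0081] g 11.77775935497502
```

View pics/w6.png

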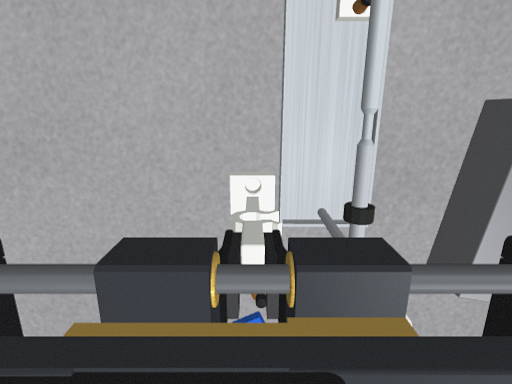

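The view shows the held carrier square to the image, the waist on the bar from about (369,108) to (364,143), and the stop at about (359,213).

```bash
python3 - <<'E'
from h import *
im=cv2.imread('pics/w6.png').astype(int)
for r in(40,70,95,125,160,185,213):
    print(r,' '.join('%d'%v for v in im[r,345:395].mean(1)))
E
```

```text
40 197 196 199 201 206 206 203 197 197 204 202 205 205 202 197 197 197 194 197 199 205 195 110 103 111 119 128 140 155 167 180 189 202 209 208 210 209 211 210 209 201 193 203 200 172 164 163 167 170 171
70 196 203 208 202 199 195 200 204 206 209 204 198 197 195 194 195 198 202 197 135 99 110 120 130 141 153 167 179 190 203 206 210 209 210 211 212 207 199 206 206 200 163 165 162 164 159 159 159 157 158
95 205 204 200 196 201 203 209 206 199 199 200 194 191 195 199 201 188 95 105 113 124 134 151 163 173 185 195 204 207 208 211 211 211 209 199 190 203 198 168 160 163 165 162 161 162 163 160 162 159 157
125 199 202 203 210 207 202 203 202 196 196 200 200 198 197 198 202 207 193 95 116 136 161 179 198 207 208 211 196 89 90 101 157 210 206 188 148 152 154 157 159 160 157 158 157 155 155 157 158 157 154
160 210 207 200 204 207 200 202 205 203 199 172 91 104 114 124 138 148 160 170 179 189 194 203 198 200 201 200 198 204 207 192 149 152 154 154 154 156 160 159 159 159 156 153 154 153 158 157 158 155 155
185 199 201 204 201 203 205 204 193 146 98 108 118 130 143 156 165 175 183 192 202 200 201 203 203 198 196 209 201 162 161 158 156 151 150 151 150 152 157 158 159 159 161 160 158 161 159 155 154 155 158
213 27 34 34 32 30 28 34 40 38 40 44 41 39 40 41 45 49 46 47 49 50 49 49 42 49 46 50 46 49 97 163 154 151 152 155 158 154 153 154 153 156 154 154 154 156 159 161 160 159 157
```

```bash
python3 - <<'E'
from h import *
im=cv2.imread('pics/w6.png').astype(float).mean(2); I=info('wrist'); o=I[3][:3,3]
E=[]
for r in list(range(15,200)):
    # left edge: first strong drop, subpixel at level 150
    c0=int(370-(r-30)*0.09)-14; row=im[r,c0:c0+30]
    k=next((k for k in range(1,30) if row[k]<150 and row[k-1]>=150),None)
    if k is None: continue
    u=c0+k-1+(row[k-1]-150)/(row[k-1]-row[k])+0.0
    E.append((r,u))
E=np.array(E)
P=[]
for r,u in E:
    q=onz('wrist',u,r,.15,I); al=np.arctan2(q[0]-o[0],o[2]-.15); P.append([q[0]+.007/np.cos(al),q[1]])
P=np.array(P)
thick=(E[:,0]<95)|(E[:,0]>152)
for _ in range(4):
    k=np.polyfit(P[thick,1],P[thick,0],1); res=P[:,0]-np.polyval(k,P[:,1]); thick=thick&(abs(res)<.0012)
print('x=',k,'angle',np.degrees(np.arctan(-k[0])),thick.sum())
for (r,u),p,e in zip(E,P,res):
    if 98<r<152 and r%2==0: print(int(r),round(u,1),p[1].round(4),(e*1000).round(2))
# stop
b=(im[190:240,340:380]<60); ys,xs=np.nonzero(b)
for c in (350,355,360,365): 
    y=ys[xs+340==c]+190; print('stop col',c,y.min(),y.max())
for v in(203,206,209,213,218,223): print(v,onz('wrist',359,v,.163,I),onz('wrist',359,v,.15,I))
E
```

```text
x= [-0.0706  0.5932] angle 4.036040752014933 127
100 360.8 0.0534 -0.1
102 360.6 0.0518 -0.18
104 360.5 0.0502 -0.07
106 360.4 0.0487 -0.02
108 360.6 0.0471 0.34
110 361.6 0.0456 1.29
112 362.6 0.0441 2.31
114 363.3 0.0425 3.11
116 363.3 0.041 3.25
118 363.2 0.0394 3.34
120 362.8 0.0377 3.11
122 362.6 0.0361 3.11
124 362.5 0.0345 3.21
126 362.3 0.0329 3.25
128 362.2 0.0312 3.33
130 361.8 0.0296 3.12
132 361.5 0.0279 3.09
134 361.5 0.0263 3.19
136 361.3 0.0246 3.23
138 361.2 0.023 3.34
140 359.7 0.0212 2.21
142 358.4 0.0195 1.25
144 356.9 0.0177 0.11
146 356.5 0.016 -0.07
148 356.4 0.0144 -0.0
150 356.3 0.0127 0.05
stop col 350 203 239
stop col 355 208 239
stop col 360 209 239
stop col 365 208 239
203 [ 0.5903 -0.0305  0.163 ] [ 0.5952 -0.034   0.15  ]
206 [ 0.5908 -0.0331  0.163 ] [ 0.5957 -0.0367  0.15  ]
209 [ 0.5912 -0.0358  0.163 ] [ 0.5962 -0.0395  0.15  ]
213 [ 0.5919 -0.0394  0.163 ] [ 0.5968 -0.0433  0.15  ]
218 [ 0.5926 -0.0439  0.163 ] [ 0.5976 -0.048   0.15  ]
223 [ 0.5934 -0.0484  0.163 ] [ 0.5984 -0.0528  0.15  ]
```

The waist's middle comes out at (0.5909, 0.0326), with a 30 mm overall length as specified. The bar's angle is 4.0°. Next I'll go to a standoff 40 mm before the axis.

```bash
python3 - <<'E'
from h import *
plan(Rdown(np.radians(4.04)),[0.5510,0.0303,0.145])
E
```

```text
turn [ 0.31 -0.04  0.03] shift [77.6 60.3 56.2] rows>= 1.81
```

servo_tool(
  commands=[
    [[0.3,0,0,0,30,20,8],[0.3,0,0,20,55,45,8],[0.3,0,0,50,60,55,8],[0.3,0,0,77,60,56,8],[0.3,0,0,77.5,60,56,8]],
  ],
)

```text
time: 9.32
position: [0.5493, 0.0306, 0.1433]
tool_rot: [-0.056, 1.575, 0.057]
ft_force: [-0.4, 0.6, -1.6]
grip_width: 0.137
```

servo_tool(
  commands=[
    [[0,0,0,0,0,0,8],[0,0,0,0,0,0,8]],
  ],
)

```text
time: 9.57
position: [0.552, 0.0317, 0.147]
tool_rot: [-0.058, 1.568, 0.057]
ft_force: [0.7, 0.2, -2.0]
grip_width: 0.135
```

```bash
python3 - <<'E'
from h import *
st(); plan(Rdown(np.radians(4.04)),[0.5510,0.0303,0.145])
im=shot('wrist','w7'); I=info('wrist')
print(proj('wrist',[.5909,.0326,.15],I))
s=shot('scene','s7')
cv2.imwrite('pics/m5.png',np.hstack([cv2.resize(im[130:280,190:390,::-1],(440,330),interpolation=2),cv2.resize(s[130:250,230:345,::-1],(316,330),interpolation=2)]))
E
```

```text
t 9.575 p [0.552  0.0317 0.147 ] x [ 0.0025 -0.0005 -1.    ] z [0.9974 0.0727 0.0024] F [ 0.7192  0.1963 -1.9596] M [-0.0374 -0.0556 -0.0225] g 11.742714990997538
turn [0.13 0.14 0.04] shift [ 2.  -1.3 -1.1] rows>= 0.04
[311.7425 228.1517]
```

View pics/m5.png

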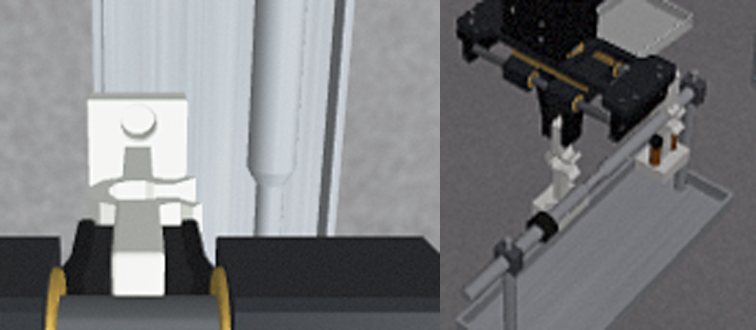

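```bash
python3 - <<'E'
from h import *
I=info('wrist'); print(onz('wrist',190+250/2.2,205,.15,I),onz('wrist',190+253/2.2,130+180/2.2,.15,I)); st()
E
```

```text
[0.5835 0.0482 0.15  ] [0.5849 0.0437 0.15  ]
t 9.675 p [0.5517 0.0319 0.1467] x [ 0.002  -0.0006 -1.    ] z [0.9973 0.0731 0.002 ] F [ 0.0894  0.067  -1.5619] M [ 0.0042 -0.1334 -0.0557] g 11.798750127721512
```

servo_tool(
  commands=[
    [[0,0,0,0,0,0,8],[0,0,0,0,0,0,8],[0,0,0,0,0,0,8]],
  ],
)

```text
time: 10.05
position: [0.551, 0.0321, 0.1456]
tool_rot: [-0.058, 1.57, 0.058]
ft_force: [-0.0, -0.8, -0.5]
grip_width: 0.135
```

```bash
python3 - <<'E'
from h import *
st(); plan(Rdown(np.radians(4.04)),[0.5510,0.0303,0.145])
E
```

```text
t 10.05 p [0.551  0.0321 0.1456] x [ 0.0001 -0.0001 -1.    ] z [0.9973 0.0736 0.0001] F [-0.0135 -0.8119 -0.5368] M [-0.0723 -0.0803 -0.0096] g 11.72733936473318
turn [0.18 0.   0.01] shift [ 0.6 -1.8 -0.2] rows>= 0.03
```

servo_tool(
  commands=[
    [[0.2,0,0,0.5,-1.7,6,8],[0.2,0,0,0.5,-1.7,12,8],[0.2,0,0,0.5,-1.7,18,8],[0.2,0,0,0.5,-1.7,22,8],[0.2,0,0,0.5,-1.7,22,8]],
  ],
)

```text
time: 10.68
position: [0.5733, 0.0322, 0.1449]
tool_rot: [-0.055, 1.57, 0.056]
ft_force: [0.2, 0.1, -1.7]
grip_width: 0.136
```

servo_tool(
  commands=[
    [[0,0,0,0,0,0,8],[0,0,0,0,0,2,8],[0,0,0,0,0,4,8],[0,0,0,0,0,5,8],[0,0,0,0,0,5,8]],
  ],
)

```text
time: 11.3
position: [0.5781, 0.0325, 0.145]
tool_rot: [-0.055, 1.57, 0.055]
ft_force: [-0.2, -0.8, -0.7]
grip_width: 0.136
```

```bash
cat >> h.py <<'E'
def ring(): # ring centre relative to bar (dx across, s along from waist middle, dz), mm
    Rc,p,s=cur(); a=np.radians(4.04); d=(p+[0,0,.005]-[.5909,.0326,.15])*1000
    print('ring dx %.2f s %.2f dz %.2f'%(d[0]*np.cos(a)+d[1]*np.sin(a),-d[0]*np.sin(a)+d[1]*np.cos(a),d[2])); st()
E
python3 -c "
from h import *
ring()"
```

```text
ring dx -12.74 s 0.75 dz 0.00
t 11.3 p [0.5781 0.0325 0.145 ] x [-0. -0. -1.] z [ 0.9975  0.0701 -0.    ] F [-0.1704 -0.7908 -0.654 ] M [-0.0419 -0.0679 -0.0156] g 11.873281931180392
```

The ring is 3 mm past where a thick bar would block it, with no force, so the lips are entering the waist. I'll continue.

servo_tool(
  commands=[
    [[0,0,0,0,-0.5,2,8],[0,0,0,0,-0.5,4,8],[0,0,0,0,-0.5,6,8],[0,0,0,0,-0.5,7,8],[0,0,0,0,-0.5,7,8]],
  ],
)

```text
time: 11.92
position: [0.5851, 0.0324, 0.145]
tool_rot: [-0.055, 1.57, 0.055]
ft_force: [-0.3, -0.8, -0.9]
grip_width: 0.138
```

```bash
python3 -c "
from h import *
ring()"
```

```text
ring dx -5.76 s 0.24 dz -0.03
t 11.925 p [0.5851 0.0324 0.145 ] x [-0.0001 -0.     -1.    ] z [ 0.9975  0.0701 -0.0001] F [-0.3355 -0.8187 -0.8724] M [-0.0017 -0.1261 -0.0175] g 12.046745098425534
```

servo_tool(
  commands=[
    [[0,0,0,0,0,2,8],[0,0,0,0,0,4,8],[0,0,0,0,0,6,8],[0,0,0,0,0,8.5,8],[0,0,0,0,0,8.5,8]],
  ],
)

```text
time: 12.55
position: [0.5937, 0.033, 0.1449]
tool_rot: [-0.055, 1.57, 0.055]
ft_force: [-0.2, -0.4, -1.5]
grip_width: 0.136
```

servo_tool(
  commands=[
    [[0,0,0,0,0,0.3,8],[0,0,0,0,0,0.7,8],[0,0,0,0,0,1,8],[0,0,0,0,0,1,8],[0,0,0,0,0,1,8]],
  ],
)

```text
time: 13.18
position: [0.5946, 0.0331, 0.145]
tool_rot: [-0.055, 1.57, 0.055]
ft_force: [-0.6, -1.0, -1.3]
grip_width: 0.134
```

```bash
python3 -c "
from h import *
ring()"
```

```text
ring dx 3.69 s 0.20 dz 0.01
t 13.175 p [0.5946 0.0331 0.145 ] x [-0.     -0.0001 -1.    ] z [ 0.9975  0.0701 -0.    ] F [-0.5801 -1.0146 -1.2894] M [ 0.0132 -0.0429  0.0171] g 11.630150475646927
```

servo_tool(
  commands=[
    [[0,0,0,0,0,0.4,8],[0,0,0,0,0,0.7,8],[0,0,0,0,0,0.7,8]],
  ],
)

```text
time: 13.55
position: [0.5953, 0.0331, 0.145]
tool_rot: [-0.055, 1.57, 0.055]
ft_force: [0.6, -0.0, -1.3]
grip_width: 0.133
```

servo_tool(
  commands=[
    [[0,0,0,0,0,0.4,8],[0,0,0,0,0,0.7,8],[0,0,0,0,0,0.7,8]],
  ],
)

```text
time: 13.92
position: [0.5958, 0.0332, 0.145]
tool_rot: [-0.055, 1.57, 0.055]
ft_force: [0.1, 0.1, -1.7]
grip_width: 0.134
```

servo_tool(
  commands=[
    [[0,0,0,0,0,0.3,8],[0,0,0,0,0,0.6,8],[0,0,0,0,0,0.6,8]],
  ],
)

```text
time: 14.3
position: [0.596, 0.0331, 0.1449]
tool_rot: [-0.055, 1.571, 0.055]
ft_force: [-2.8, -0.1, 0.6]
grip_width: 0.135
```

servo_tool(
  commands=[
    [[0,0,0,0,0,0.3,8],[0,0,0,0,0,0.6,8],[0,0,0,0,0,0.6,8]],
  ],
)

```text
time: 14.68
position: [0.5962, 0.0332, 0.1449]
tool_rot: [-0.056, 1.572, 0.055]
ft_force: [-5.5, -0.6, 1.2]
grip_width: 0.137
```

```bash
python3 -c "
from h import *
ring()"
```

```text
ring dx 5.31 s 0.21 dz -0.15
t 14.675 p [0.5962 0.0332 0.1449] x [-0.0022 -0.0005 -1.    ] z [ 0.9975  0.0702 -0.0022] F [-5.4807 -0.5697  1.2146] M [-0.1363  1.3452  0.0207] g 11.926729347618583
```

There's contact at dx≈5 (expected 4.5), with some +z force too, so the height may be off. I'll back to centre and probe z.

servo_tool(
  commands=[
    [[0,0,0,0,0,-2,8],[0,0,0,0,0,-5.3,8],[0,0,0,1.5,0,-5.3,8],[0,0,0,2,0,-5.3,8],[0,0,0,2,0,-5.3,8]],
  ],
)

```text
time: 15.3
position: [0.5921, 0.0328, 0.143]
tool_rot: [-0.055, 1.57, 0.055]
ft_force: [0.0, 0.7, -0.9]
grip_width: 0.137
```

```bash
python3 -c "
from h import *
ring()"
```

```text
ring dx 1.19 s 0.16 dz -2.02
t 15.3 p [0.5921 0.0328 0.143 ] x [ 0.0003 -0.     -1.    ] z [0.9975 0.07   0.0003] F [ 0.0485  0.7169 -0.8724] M [-0.0547 -0.1385 -0.0018] g 11.886959260673397
```

servo_tool(
  commands=[
    [[0,0,0,0.4,0,0,8],[0,0,0,0.8,0,0,8],[0,0,0,0.8,0,0,8]],
  ],
)

```text
time: 15.68
position: [0.5919, 0.0329, 0.1421]
tool_rot: [-0.055, 1.57, 0.055]
ft_force: [-0.7, 0.1, -1.4]
grip_width: 0.134
```

servo_tool(
  commands=[
    [[0,0,0,0.4,0,0,8],[0,0,0,0.7,0,0,8],[0,0,0,0.7,0,0,8]],
  ],
)

```text
time: 16.05
position: [0.5919, 0.0328, 0.1415]
tool_rot: [-0.055, 1.57, 0.055]
ft_force: [-0.5, 0.5, -1.3]
grip_width: 0.138
```

servo_tool(
  commands=[
    [[0,0,0,0.4,0,0,8],[0,0,0,0.7,0,0,8],[0,0,0,0.7,0,0,8]],
  ],
)

```text
time: 16.42
position: [0.5918, 0.0328, 0.1408]
tool_rot: [-0.055, 1.57, 0.055]
ft_force: [0.8, -0.9, -1.2]
grip_width: 0.135
```

servo_tool(
  commands=[
    [[0,0,0,0.4,0,0,8],[0,0,0,0.6,0,0,8],[0,0,0,0.6,0,0,8]],
  ],
)

```text
time: 16.8
position: [0.592, 0.0329, 0.1405]
tool_rot: [-0.055, 1.57, 0.055]
ft_force: [-0.5, -0.3, 0.8]
grip_width: 0.133
```

servo_tool(
  commands=[
    [[0,0,0,0.4,0,0,8],[0,0,0,0.6,0,0,8],[0,0,0,0.6,0,0,8]],
  ],
)

```text
time: 17.18
position: [0.592, 0.0329, 0.1403]
tool_rot: [-0.055, 1.57, 0.055]
ft_force: [-2.5, 0.3, 5.2]
grip_width: 0.137
```

The vertical probe puts the bar's centre at TCP z≈0.145, as planned, and dx centre at about +0.45. I'll re-centre and start sliding toward the stop.

servo_tool(
  commands=[
    [[0,0,0,-3,0,-0.7,8],[0,0,0,-5.5,0,-0.7,8],[0,0,0,-5.5,0,-0.7,8],[0,0,0,-5.5,0,-0.7,8]],
  ],
)

```text
time: 17.68
position: [0.5911, 0.0328, 0.1448]
tool_rot: [-0.055, 1.57, 0.055]
ft_force: [-0.3, -0.6, -1.3]
grip_width: 0.138
```

```bash
python3 -c "
from h import *
ring()"
```

```text
ring dx 0.20 s 0.19 dz -0.16
t 17.675 p [0.5911 0.0328 0.1448] x [-0.0003 -0.     -1.    ] z [ 0.9975  0.0701 -0.0003] F [-0.3447 -0.6394 -1.3215] M [-0.0019 -0.0525 -0.0022] g 12.018260404204156
```

servo_tool(
  commands=[
    [[0,0,0,0,-2,0,8],[0,0,0,0,-4,0,8],[0,0,0,0,-6,0,8],[0,0,0,0,-8,0,8],[0,0,0,0,-8,0,8]],
  ],
)

```text
time: 18.3
position: [0.5918, 0.0245, 0.1451]
tool_rot: [-0.055, 1.57, 0.055]
ft_force: [-0.6, -1.0, -1.6]
grip_width: 0.133
```

```bash
python3 -c "
from h import *
ring()"
```

```text
ring dx 0.30 s -8.13 dz 0.10
t 18.3 p [0.5918 0.0245 0.1451] x [-0.     -0.0002 -1.    ] z [ 0.9976  0.0697 -0.    ] F [-0.6458 -0.9611 -1.6474] M [-0.0199 -0.091   0.0122] g 11.609320503371935
```

servo_tool(
  commands=[
    [[0,0,0,0,-2,0.15,8],[0,0,0,0,-4,0.15,8],[0,0,0,0,-6,0.15,8],[0,0,0,0,-8,0.15,8],[0,0,0,0,-8,0.15,8]],
  ],
)

```text
time: 18.92
position: [0.5924, 0.0165, 0.1451]
tool_rot: [-0.055, 1.57, 0.055]
ft_force: [-0.4, 0.1, -0.9]
grip_width: 0.134
```

```bash
python3 -c "
from h import *
ring()"
```

```text
ring dx 0.41 s -16.14 dz 0.06
t 18.925 p [0.5924 0.0165 0.1451] x [-0.0001 -0.0002 -1.    ] z [ 0.9976  0.0696 -0.0001] F [-0.3907  0.1047 -0.9373] M [ 0.001  -0.0872  0.0099] g 11.615900392357169
```

servo_tool(
  commands=[
    [[0,0,0,0,-2,0,8],[0,0,0,0,-4,0,8],[0,0,0,0,-6,0,8],[0,0,0,0,-8,0,8],[0,0,0,0,-8,0,8]],
  ],
)

```text
time: 19.55
position: [0.593, 0.0086, 0.1451]
tool_rot: [-0.055, 1.57, 0.055]
ft_force: [0.6, -0.5, -1.2]
grip_width: 0.136
```

```bash
python3 -c "
from h import *
ring()"
```

```text
ring dx 0.44 s -24.09 dz 0.08
t 19.55 p [0.593  0.0086 0.1451] x [-0.     -0.0002 -1.    ] z [ 0.9976  0.0697 -0.0001] F [ 0.6398 -0.4961 -1.1521] M [-0.0278 -0.0952  0.0314] g 11.78941230541545
```

The ring is on the thick bar without force. I'll continue toward the stop.

servo_tool(
  commands=[
    [[0,0,0,0,-3,0,8],[0,0,0,0,-6,0,8],[0,0,0,0,-9,0,8],[0,0,0,0,-12,0,8],[0,0,0,0,-12,0,8]],
  ],
)

```text
time: 20.18
position: [0.5939, -0.0036, 0.145]
tool_rot: [-0.055, 1.57, 0.054]
ft_force: [-0.4, 0.1, -1.1]
grip_width: 0.134
```

servo_tool(
  commands=[
    [[0,0,0,0,-3,0,8],[0,0,0,0,-6,0,8],[0,0,0,0,-9,0,8],[0,0,0,0,-12,0,8],[0,0,0,0,-12,0,8]],
  ],
)

```text
time: 20.8
position: [0.5947, -0.0155, 0.1451]
tool_rot: [-0.055, 1.57, 0.054]
ft_force: [-0.2, -0.7, -1.7]
grip_width: 0.14
```

```bash
python3 -c "
from h import *
ring()"
```

```text
ring dx 0.41 s -48.29 dz 0.09
t 20.8 p [ 0.5947 -0.0155  0.1451] x [-0.0001 -0.0002 -1.    ] z [ 0.9976  0.0694 -0.0001] F [-0.1572 -0.6894 -1.6961] M [ 0.045  -0.1139 -0.0135] g 12.165906908234383
```

servo_tool(
  commands=[
    [[0,0,0,0,-2,0,8],[0,0,0,0,-4,0,8],[0,0,0,0,-6,0,8],[0,0,0,0,-7.5,0,8],[0,0,0,0,-7.5,0,8]],
  ],
)

```text
time: 21.42
position: [0.5952, -0.0228, 0.1451]
tool_rot: [-0.055, 1.57, 0.055]
ft_force: [0.5, -0.3, -0.8]
grip_width: 0.136
```

```bash
python3 -c "
from h import *
ring()"
```

```text
ring dx 0.42 s -55.54 dz 0.09
t 21.425 p [ 0.5952 -0.0228  0.1451] x [-0.     -0.0001 -1.    ] z [ 0.9976  0.0698 -0.    ] F [ 0.5313 -0.3186 -0.8336] M [-0.0265 -0.1149 -0.0069] g 11.855752905904346
```

servo_tool(
  commands=[
    [[0,0,0,0,-0.7,0,8],[0,0,0,0,-1.4,0,8],[0,0,0,0,-2,0,8],[0,0,0,0,-2,0,8]],
  ],
)

```text
time: 21.92
position: [0.5954, -0.0246, 0.1451]
tool_rot: [-0.055, 1.57, 0.055]
ft_force: [0.0, 0.0, -1.3]
grip_width: 0.135
```

servo_tool(
  commands=[
    [[0,0,0,0,-0.5,0,8],[0,0,0,0,-1,0,8],[0,0,0,0,-1,0,8]],
  ],
)

```text
time: 22.3
position: [0.5954, -0.0256, 0.1451]
tool_rot: [-0.055, 1.57, 0.055]
ft_force: [-0.4, -0.4, -1.3]
grip_width: 0.137
```

servo_tool(
  commands=[
    [[0,0,0,0,-0.5,0,8],[0,0,0,0,-1,0,8],[0,0,0,0,-1,0,8]],
  ],
)

```text
time: 22.68
position: [0.5955, -0.0266, 0.1451]
tool_rot: [-0.055, 1.57, 0.055]
ft_force: [0.8, -0.5, -0.6]
grip_width: 0.136
```

servo_tool(
  commands=[
    [[0,0,0,0,-0.4,0,8],[0,0,0,0,-0.7,0,8],[0,0,0,0,-0.7,0,8]],
  ],
)

```text
time: 23.05
position: [0.5956, -0.0273, 0.1451]
tool_rot: [-0.055, 1.57, 0.055]
ft_force: [0.3, 0.2, -0.9]
grip_width: 0.135
```

servo_tool(
  commands=[
    [[0,0,0,0,-0.5,0,8],[0,0,0,0,-0.8,0,8],[0,0,0,0,-0.8,0,8]],
  ],
)

```text
time: 23.42
position: [0.5956, -0.0281, 0.1451]
tool_rot: [-0.055, 1.57, 0.055]
ft_force: [0.1, -0.4, -1.4]
grip_width: 0.137
```

servo_tool(
  commands=[
    [[0,0,0,0,-0.4,0,8],[0,0,0,0,-0.7,0,8],[0,0,0,0,-0.7,0,8]],
  ],
)

```text
time: 23.8
position: [0.5957, -0.0287, 0.1451]
tool_rot: [-0.055, 1.57, 0.055]
ft_force: [0.2, -0.0, -1.7]
grip_width: 0.138
```

servo_tool(
  commands=[
    [[0,0,0,0,-0.4,0,8],[0,0,0,0,-0.6,0,8],[0,0,0,0,-0.6,0,8]],
  ],
)

```text
time: 24.18
position: [0.5956, -0.0288, 0.1451]
tool_rot: [-0.055, 1.57, 0.056]
ft_force: [-0.6, 1.4, -1.2]
grip_width: 0.137
```

servo_tool(
  commands=[
    [[0,0,0,0,-0.3,0,8],[0,0,0,0,-0.5,0,8],[0,0,0,0,-0.5,0,8]],
  ],
)

```text
time: 24.55
position: [0.5957, -0.0289, 0.1451]
tool_rot: [-0.055, 1.57, 0.056]
ft_force: [-0.5, 3.1, -0.8]
grip_width: 0.136
```

```bash
python3 -c "
from h import *
ring()"
```

```text
ring dx 0.43 s -61.66 dz 0.12
t 24.55 p [ 0.5957 -0.0289  0.1451] x [-0.0001  0.001  -1.    ] z [ 0.9975  0.0708 -0.    ] F [-0.4918  3.1129 -0.7566] M [ 0.9309  0.0159 -0.0042] g 11.824674396584243
```

The ring is touching the stop, with 3.4 N and well below slip. I'll relax that, lower the ring to rest on the bar, and release.

servo_tool(
  commands=[
    [[0,0,0,0,0.9,0,8],[0,0,0,0.5,0.9,0,8],[0,0,0,1,0.9,0,8],[0,0,0,1.5,0.9,0,8],[0,0,0,1.5,0.9,0,8]],
  ],
)

```text
time: 25.18
position: [0.5959, -0.0288, 0.1438]
tool_rot: [-0.055, 1.57, 0.055]
ft_force: [-0.1, 3.1, 1.4]
grip_width: 0.136
```

```bash
python3 -c "
from h import *
ring()"
```

```text
ring dx 0.67 s -61.64 dz -1.16
t 25.175 p [ 0.5959 -0.0288  0.1438] x [ 0.0006 -0.     -1.    ] z [0.9975 0.0701 0.0006] F [-0.0977  3.1017  1.4201] M [ 0.6909 -0.1495  0.0153] g 11.846790028790892
```

servo_tool(
  commands=[
    [[0,0,0,0,0,0,10],[0,0,0,0,0,0,14],[0,0,0,0,0,0,20],[0,0,0,0,0,0,30],[0,0,0,0,0,0,40]],
  ],
  newtons=5,
)

```text
time: 25.8
position: [0.5957, -0.0292, 0.1436]
tool_rot: [-0.055, 1.57, 0.055]
ft_force: [0.1, 0.5, 0.3]
grip_width: 0.37
```

servo_tool(
  commands=[
    [[0,0,0,0,0,0,45],[0,0,0,0,0,0,45],[0,0,0,0,0,0,45]],
  ],
)

```text
time: 26.18
position: [0.5957, -0.0289, 0.1436]
tool_rot: [-0.055, 1.57, 0.055]
ft_force: [-0.1, -0.1, -0.6]
grip_width: 0.511
```

```bash
python3 -c "
from h import *
ring()"
```

```text
ring dx 0.42 s -61.69 dz -1.39
t 26.175 p [ 0.5957 -0.0289  0.1436] x [-0.     -0.0001 -1.    ] z [ 0.9975  0.0702 -0.    ] F [-0.1207 -0.063  -0.557 ] M [-0.0274 -0.1198  0.0022] g 44.42647447908544
```

servo_tool(
  commands=[
    [[0,0,0,-8,0,0,45],[0,0,0,-20,0,0,45],[0,0,0,-45,0,0,45],[0,0,0,-75,0,0,45],[0,0,0,-100,0,0,45]],
  ],
)

```text
time: 26.8
position: [0.5962, -0.0288, 0.246]
tool_rot: [-0.055, 1.568, 0.055]
ft_force: [-0.2, 0.1, 0.5]
grip_width: 0.52
```

servo_tool(
  commands=[
    [[0,0,0,-10,-20,-40,45],[0,0,0,-20,-60,-90,45],[0,0,0,-20,-80,-120,45],[0,0,0,-20,-80,-120,45],[0,0,0,-20,-80,-120,45]],
  ],
)

```text
time: 27.42
position: [0.4823, -0.1163, 0.2645]
tool_rot: [-0.056, 1.568, 0.055]
ft_force: [-0.7, -0.0, 0.0]
grip_width: 0.515
```

```bash
python3 - <<'E'
from h import *
st(); im=shot('wrist','w9'); I=info('wrist')
for n,q in(('stop',[.5964,-.0429,.15]),('ring',[.596,-.029,.15])): print(n,proj('wrist',q,I),proj('scene',q))
s=shot('scene','s9')
t=shot('top','t9')
u,v=proj('wrist',[.596,-.03,.15],I).astype(int); print(u,v)
u=np.clip(u,110,400);v=np.clip(v,80,300)
cv2.imwrite('pics/m6.png',np.hstack([cv2.resize(im[v-80:v+80,u-110:u+110,::-1],(412,300),interpolation=2),cv2.resize(s[140:260,230:340,::-1],(275,300),interpolation=2)]))
E
```

```text
t 27.425 p [ 0.4823 -0.1163  0.2645] x [ 0.0016 -0.0003 -1.    ] z [0.9975 0.0709 0.0016] F [-0.7254 -0.0293  0.0282] M [ 0.0358 -0.1021  0.0303] g 44.81426374719021
stop [375.9981 119.1914] [265.966  212.1993]
ring [378.189  104.1074] [269.6436 209.12  ]
377 105
```

View pics/m6.png

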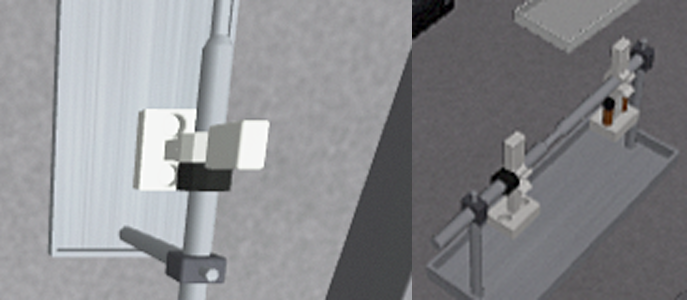

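```bash
python3 - <<'E'
from h import *
I=info('wrist')
f=lambda x,y,z:onz('wrist',377-110+x*220/412,105-80+y*160/300,z,I)
T=np.array([f(*c,.2005) for c in((241,121),(271,121),(264,170),(236,165))]); print('tab top',T,T.mean(0))
F=np.array([f(*c,.0945) for c in((141,109),(136,188))]); print('foot left corners',F,F.mean(0))
for n,b in(('s7',0),('s9',0),('scene0',0)):
    g=cv2.cvtColor(cv2.imread(f'pics/{n}.png'),cv2.COLOR_BGR2GRAY); m=g[202:222,258:275]<35; y,x=np.nonzero(m); print(n,x.mean()+258,y.mean()+202,m.sum(), x.min()+258,x.max()+258)
a=cv2.imread('pics/w9.png');c=shot('wrist','w10')[:,:,::-1]; print('diff',np.abs(a[0:200].astype(int)-c[0:200]).mean())
E
```

```text
tab top [[ 0.588  -0.0193  0.2005]
 [ 0.6006 -0.0183  0.2005]
 [ 0.6018 -0.0381  0.2005]
 [ 0.5894 -0.037   0.2005]] [ 0.5949 -0.0282  0.2005]
foot left corners [[ 0.5734 -0.0073  0.0945]
 [ 0.5772 -0.0522  0.0945]] [ 0.5753 -0.0297  0.0945]
s7 267.5689655172414 211.32758620689654 58 262 272
s9 267.6363636363636 211.5090909090909 55 262 272
scene0 267.65 211.25 60 262 272
diff 2.5982063802083335
```

servo_tool(
  commands=[
    [[0,0,0,0,0,0,45],[0,0,0,0,0,0,45],[0,0,0,0,0,0,45],[0,0,0,0,0,0,45]],
  ],
)

```text
time: 28.12
position: [0.4816, -0.1171, 0.2636]
tool_rot: [-0.055, 1.57, 0.055]
ft_force: [-0.2, 0.5, 0.6]
grip_width: 0.52
```

```bash
python3 -c "
from h import *
st(); print(close_job())"
```

```text
t 28.125 p [ 0.4816 -0.1171  0.2636] x [-0.0001 -0.0001 -1.    ] z [ 0.9975  0.0701 -0.0001] F [-0.2002  0.4825  0.6282] M [ 0.0112 -0.1316  0.0242] g 45.257672460497126
the job is handed in; nothing more can be done
None
```

The open C-ring carrier now hangs on the bar against the black stop. I released it, backed the arm away and handed the job in at 28 s; the hand-in gives no verdict.

**What I did:** I gripped the carrier by its tab, put it on sideways at the waist of the bar and centred it with light touches of about 7 N at most. I then slid it about 62 mm until it touched the stop at about 3 N, lowered it onto the bar and let go.

**Last checks:**
- **Carrier:** tab and foot line up within about 2 mm, so it is upright. It sits within about 1 mm of where it touched the stop.
- **Stop:** it shows at the same pixels in the scene camera as at the start, within 0.3 px (about 1 mm).
- **Neighbour:** it looked undisturbed in the last picture. I did not measure it or the other bystanders.

**What went wrong or disagreed:**
- **Missed grasp:** my first grasp closed above the tab. The fingertips sit about 30 mm higher than the given TCP suggested. I reopened, went lower, and the grip then read 12.0 mm.
- **Leftover side force:** the 3 N against the stop stayed even after I backed off 0.9 mm. The carrier probably shifted slightly in the grip. The force was gone after release.
- **Stillness check:** comparing two pictures after release was inconclusive, because the arm was still settling.

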